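# Load a tube in the reading stand and hold its sprung arm wound to the stop

### The job

Take the sample tube out of the rack and slide it upright, cap up, all the way down into the well of the reading stand, and let go of it. Then swing the stand's sprung arm (the one with the upright peg) round to its end stop and hold it there for the reading: finish while still holding the arm wound to the stop, since it springs back if released. Leave the bottle, the dish and the tally counter where they are.

Things in the scene. Friction and masses are not known exactly. Their poses are not given: they have to be found in the camera images.
- tube_mid (a point): Centre (half-way up) of the only sample tube, 83 mm tall, loose, 12 g, standing upright in the rack. Barrel 12.8 mm in diameter; the cap is the top 17 mm (24.5 to 41.5 mm above this point) and 16 mm in diameter. Its z axis points up to the cap.
- rack: Two-row tube rack, 64 x 156 x 56 mm (x, y, z), fixed where it stands; origin at the centre of its underside. The tube stands in a 14 mm square pocket, its foot 27 mm above the worktop (so its top is at 110 mm); to clear the rack its foot must rise above 56 mm. The rack stands on the left or on the right of the robot, the reading stand on the other side.
- stand: Reading stand, fixed where it stands: aluminium base plate 110 x 200 x 10 mm (x, y, z), origin at the centre of its underside. Grey well block (50 x 44 mm, top at 58 mm) at its +y end, the sprung arm's pivot 80 mm from the well, at y = -20 mm. The bridge over the pivot reaches 57 mm, the two stop pillars 44 mm above the worktop.
- well_mouth (a point): Centre of the round hole in the top of the well block, 58 mm above the worktop, axes as the stand. The hole is 14.6 mm across with a small chamfer, upright, and 44 mm deep; with the tube fully home the tube's centre lies 2.5 mm below this point.
- pivot_axis (a point): Point on the upright axis of the sprung arm, 41 mm above the worktop, axes as the stand.
- peg_mid (a point): Centre of the upright round black peg at the arm's free end, 90 mm from the pivot axis: 14 mm in diameter, the peg stands from 44 to 88 mm above the worktop, this point at 66 mm. It moves with the arm. The arm below it (about 12 mm wide, ending in a 24 mm disc) is topped at 45 mm.
- wind_arm (a joint): Angle of the sprung arm: 0 at rest, 1.047 rad at its end stop; it grows counter-clockwise seen from above, about the pivot. At rest the arm points to -125 degrees from the stand's x axis, at the stop to -65 degrees. A spring drives it back to 0: pushing at the peg takes about 4 N at rest and 8 N at the stop.
- oil_bottle: Bystander: small dropper bottle, 27 mm across, 83 mm tall, origin at the centre of its underside. Leave alone.
- petri_dish: Bystander: round dish, 62 mm across, 15 mm tall, origin at the centre of its underside. Leave alone.
- tally_counter: Bystander: hand tally counter, 52 x 70 x 23 mm, origin at the centre of its underside. Leave alone.

How it is judged:
By the outcome, as a careful person would: the job done as asked, in the order asked, and still so for the second after the job is handed in, while the arm keeps its last pose, push and grip.
It also fails if it takes over 51 s, if anything falls off the work surface, if the arm or the gripper's body presses on something with over 40 N, if the wrist force passes 120 N, or if a joint passes its speed limit or range.

### The arm

A 6-joint arm with a two-finger parallel gripper is mounted at the origin on a cart in front of the work surface, level with it; the furniture and walls round the work are solid. World frame = base frame: x ahead of the robot, y to its left, z up, the work surface at z = 0. Lengths are in m, angles in rad, forces in N, time in s.
With the tool pointing down it reaches from about 0.35 to 0.975 m from the base axis. Payload 4.9 kg.
Tool frame: the origin (TCP) lies midway between the tips of the shut fingers; the grasp point (between the pads) lies behind it (manip.tcp_to_grasp is the z of the grasp point in the tool frame, in m); z points along the fingers, y is the direction in which the jaws open and shut (so a half turn about z gives the same grasp; the last joint's range is limited). The gripper opens to 85 mm and grips with 20 to 120 N. Pads are 22 mm wide; open, the fingers measure 114 mm over their backs; the gripper's body (76 mm by 85 mm) begins 54 mm behind the grasp point. The pads swing forward as they close: fully open they stand 13 mm farther back than shut.
Start: joints at [1.131, 0.053, 1.613, -0, 1.476, -0.119], TCP at [0.197, 0.593, 0.231] pointing down, gripper open.
Joint ranges: [-3.01, 3.01], [-1.01, 2.22], [0.06, 2.58], [-1.02, 4.17], [0.09, 2.62], [-3.14, 3.14]. Speed limits (rad/s): [2.57, 2.57, 3.14, 3.14, 3.14, 3.14].

### API

Orientations are given as a unit quaternion [w, x, y, z].
In Python, from plant import status, vision, order, regions_of, manip gives the robot as it stands. The module is installed in compiled form; this text tells all that it offers.
- The arm moves only by the shell command python3 -m crank 'ROWS'. ROWS is JSON, one flat list of numbers, 5 for each row, row after row: the shift along the tool's x, y, z in mm, then the turn about the tool's z in degrees, then the opening in per cent of the stroke, from 0 (shut) to 100 (fully open). In form: [tx, ty, tz, yaw, fingers, tx, ty, tz, yaw, fingers, ...]. A call has exactly 10 rows; each row is the pose to reach, as a shift and turn from the pose commanded when the call began, along the tool's axes at that moment; what a row does not reach only later rows make up. A row lasts 1/10 s, in which the tool goes at most 50 mm and 8.59 degrees, less where a joint would pass 70% of its speed; a pose out of reach is approached as far as the arm can. A call with a gripper value outside its range is refused whole. The fingers move at their own pace and stop on an object; the grip force is fixed at half the most. Time passes only in rows, so rows that repeat a pose let the fingers close, or fill a call up. It gives the time, the measured TCP pose, the force and the opening at its end, in the units of the state.
- status.state(): the state, without advancing time (a new reading comes with each control period).
- vision.grab_frame(name): name is "side" or "top" or "wrist"; returns (picture, depth): 480x640x3 uint8, red, green, blue; 480x640 float32, m along the optical axis (not along the pixel's ray), 0 where there is no reading.
- vision.get_calibration(name): a dict with "camera_matrix" (3x3 intrinsics, pixels), "R" (3x3) and "t" (3): a world point X has camera coordinates R X + t. Camera axes: x right, y down, z forward; pixel columns grow to the right and rows downward; lengths in m; the calibration is good to about 2 mm. A picture is of the moment at which its call begins: read the wrist's pose just before it. get_calibration takes no time and is no camera call; for the wrist camera it gives the pose at the moment of the call.
- order.job_done(): hands the job in, once; it reports no verdict.
Trained networks look in the newest picture that a camera, given by its name, has taken for a name from the list of things; names that differ only in an ending like _2 or _b are one class to them, and where a whole thing is asked for, a point or a joint stands for the part that bears it (a point fixed in the world has none). Each returns a list of dicts, best first, with "confidence" (0 to 1); they miss things now and then, are a little off and sometimes report something else, mostly with a low value. They report only what shows in the picture. A call takes as long as a camera call.
- regions_of(camera, name): "region" (480x640 bool, what is visible of it) and "extent" ([centre column, centre row, width, height] in pixels, round what is visible of it).
The state is a dict: "time": time; "joint_pos": joint angles; "joint_vel": joint speeds; "joint_efforts": joint torques, N m; "tool_pos": TCP position; "tool_rot": TCP orientation; "contact_force": force on the tool from outside, world axes, zero at the start; "ft_torque": the same for the moment, N m; "gripper_width": opening from 0.0 (shut) to 1.0 (fully open).
Only numpy, scipy, OpenCV 4.12 (cv2) and the standard library are available. Lean on these libraries where they do the work, as an engineer would, in place of code of your own. Each camera call takes 0.05 s, during which the arm holds its last target. There are 200 camera calls.

## Working session

There is one attempt and no reset: what is moved stays moved. The work goes in short steps, Python scripts to look and compute and a shell command to move; the robot and the scene stay as the last step left them, time stands still between calls to the robot, and variables do not carry over. Pictures are saved under pics/ and viewed, on a budget of 10 in all, crops included, one or two more only if the job needs it, and the job is handed in when it is done.

```bash
mkdir -p pics
cat > h.py <<'E'
import numpy as np, cv2
from plant import status, vision, order, regions_of, manip
def cloud(cam,d,mask=None):
    c=vision.get_calibration(cam);K=np.array(c["camera_matrix"]);R=np.array(c["R"]);t=np.array(c["t"])
    v,u=np.nonzero((d>0)&(mask if mask is not None else True))
    z=d[v,u];p=np.c_[(u-K[0,2])/K[0,0]*z,(v-K[1,2])/K[1,1]*z,z]
    return (p-t)@R
def save(n,im): cv2.imwrite(f'pics/{n}.png',im[:,:,::-1])
E
python3 - <<'E'
from h import *
s=status.state();print(s["tool_pos"],s["tool_rot"],manip.tcp_to_grasp,s["time"])
for cam in("top","side"):
    im,d=vision.grab_frame(cam);save(cam+'0',im)
    for n in("tube_mid","rack","stand","peg_mid","well_mouth"):
        for r in regions_of(cam,n)[:2]:
            P=cloud(cam,d,r["region"])
            print(cam,n,round(r["confidence"],2),np.round(r["extent"]),len(P),np.round(np.median(P,0),3),np.round(P.min(0),3),np.round(P.max(0),3)) if len(P) else 0
E
```

```text
[0.19681841 0.5925396  0.23005757] [-2.79418976e-04  1.59715055e-01  9.87162628e-01 -9.84387529e-04] -0.0187 0.0
top tube_mid 0.43 [205. 294.  10.  11.] 65 [0.488 0.211 0.108] [0.482 0.207 0.064] [0.493 0.22  0.114]
top rack 0.73 [218. 299.  88.  55.] 2559 [0.48  0.198 0.055] [ 0.426  0.116 -0.004] [0.538 0.281 0.113]
top rack 0.63 [421. 283.  43.  40.] 269 [ 0.504 -0.23   0.046] [ 0.479 -0.263  0.04 ] [ 0.555 -0.172  0.092]
top stand 0.89 [395. 277. 106.  58.] 4749 [ 0.535 -0.161  0.012] [ 0.477 -0.284 -0.003] [ 0.597 -0.06   0.092]
top stand 0.32 [310. 326.  27.  30.] 652 [0.425 0.01  0.016] [ 0.396 -0.02   0.01 ] [0.454 0.039 0.021]
top peg_mid 0.83 [419. 284.  48.  37.] 341 [ 0.509 -0.225  0.045] [ 0.479 -0.263  0.01 ] [ 0.564 -0.168  0.092]
top well_mouth 0.86 [395. 277. 108.  56.] 4800 [ 0.535 -0.161  0.012] [ 0.477 -0.286 -0.004] [ 0.599 -0.059  0.092]
top well_mouth 0.54 [319. 188.  21.  20.] 337 [ 0.728 -0.007  0.021] [ 0.705 -0.03   0.002] [0.752 0.018 0.028]
side tube_mid 0.81 [319. 304.  10.  41.] 366 [0.489 0.222 0.084] [0.484 0.212 0.037] [0.499 0.226 0.111]
side rack 0.71 [326. 333.  53.  88.] 3537 [0.471 0.26  0.054] [ 0.428  0.107 -0.001] [0.557 0.287 0.094]
side stand 0.9 [356. 237.  77.  67.] 2228 [ 0.526 -0.101  0.015] [ 0.482 -0.359 -0.002] [ 0.606 -0.056  0.088]
side stand 0.36 [375. 221.  33.  30.] 249 [ 0.497 -0.243  0.044] [ 0.481 -0.359 -0.001] [ 0.557 -0.12   0.087]
side peg_mid 0.53 [377. 220.  33.  30.] 238 [ 0.495 -0.244  0.045] [ 0.481 -0.491 -0.002] [ 0.554 -0.164  0.088]
side well_mouth 0.93 [355. 240.  76.  71.] 2321 [ 0.526 -0.104  0.014] [ 0.481 -1.202 -0.236] [ 0.694 -0.056  0.088]
```

Run:
```python
import cv2
a=cv2.imread('pics/top0.png');b=cv2.imread('pics/side0.png')
a=cv2.resize(a[170:350,150:470],(800,450),interpolation=cv2.INTER_CUBIC)
cv2.imwrite('pics/topc.png',a);cv2.imwrite('pics/sidec.png',cv2.resize(b[180:400,240:460],(600,600),interpolation=cv2.INTER_CUBIC))
```

```text
(no output)
```

View pics/topc.png

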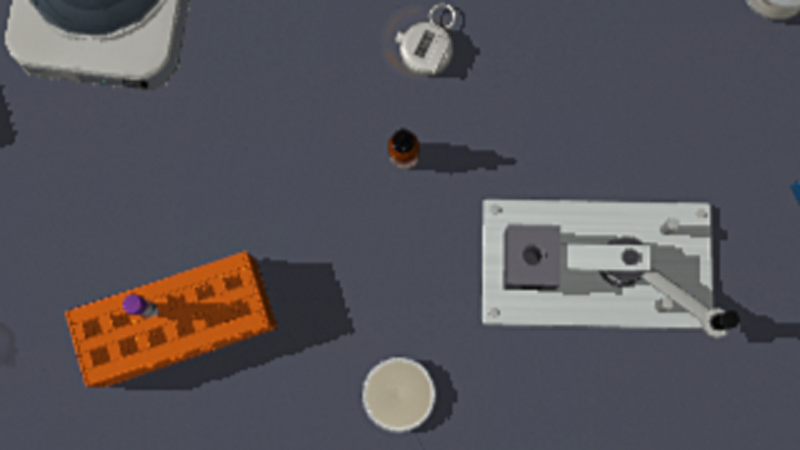

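View pics/sidec.png

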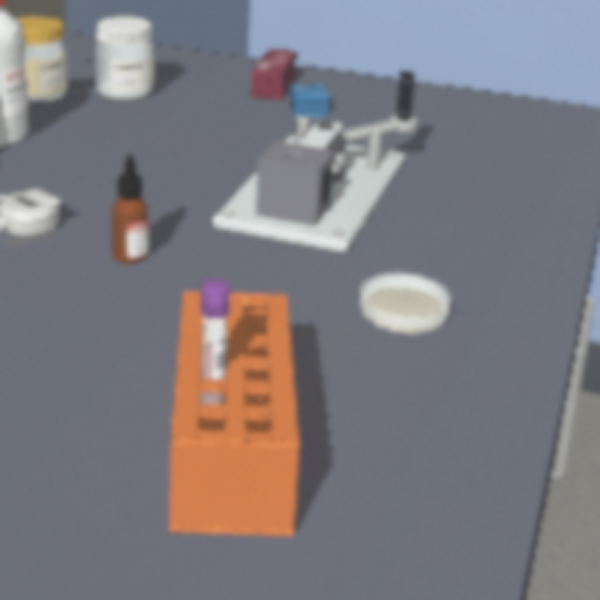

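Top view (crop): the orange rack is at left with the purple cap at (135,303). The stand is at right, with the well hole at (532,255) and the peg at (725,320). The dish sits between them at the bottom, and the bottle and counter are at the centre top. Next I'll fit these geometrically.

```bash
cat >> h.py <<'E'
def rect(P):
    (c,s,a)=cv2.minAreaRect(P[:,:2].astype(np.float32)*1000); return np.round(c,1),np.round(s,1),round(a,1)
def box(P,lo,hi): return P[np.all((P>lo)&(P<hi),1)]
def Rt():
    from scipy.spatial.transform import Rotation as Ro
    s=status.state();q=np.array(s["tool_rot"]);return np.array(s["tool_pos"]),Ro.from_quat(q[[1,2,3,0]]).as_matrix()
def go(w):
    p,R=Rt();return np.round(R.T@(np.array(w)-p)*1000,1)
E
python3 - <<'E'
from h import *
im,d=vision.grab_frame("top");P=cloud("top",d)
print("rack",rect(box(P,[.40,.1,.050],[.56,.30,.060])))
print("plate",rect(box(P,[.45,-.28,.005],[.63,-.03,.014])))
B=box(P,[.49,-.15,.05],[.60,-.05,.064]);print("block",rect(B),np.median(B[:,2]))
B=box(P,[.49,-.12,.05],[.60,-.05,.064]);print("block2",rect(B))
for n,lo,hi in(("peg",[.45,-.30,.084],[.6,-.2,.095]),("cap",[.45,.17,.105],[.52,.25,.12])):
    B=box(P,lo,hi);print(n,len(B),rect(B),B.mean(0))
im,d=vision.grab_frame("side");P=cloud("side",d)
for n,lo,hi in(("peg",[.45,-.30,.05],[.6,-.2,.095]),("cap",[.45,.17,.09],[.52,.25,.12]),("block",[.49,-.15,.054],[.60,-.05,.062])):
    B=box(P,lo,hi);print(n,len(B),rect(B),B.mean(0))
p,R=Rt();print(p,R.round(3))
c=vision.get_calibration("wrist");print("cam in tool",R.T@(-np.array(c["R"]).T@np.array(c["t"])-p), (np.array(c["R"])@R).round(2),c["camera_matrix"][0])
E
```

```text
rack (array([482.1, 200.6]), array([ 64.3, 156.9]), 19.9)
plate (array([ 542.9, -156.5]), array([253.9, 168.5]), 87.0)
block (array([ 539.9, -114.1]), array([50.1, 69.4]), 0.7) 0.057987036744250806
block2 (array([539.7, -99.2]), array([39.8, 50.1]), 89.9)
peg 43 (array([ 488.7, -253.5]), array([12.5, 12.7]), 43.6) [ 0.48864101 -0.25321949  0.08839705]
cap 54 (array([489.6, 215.3]), array([14.7, 14.1]), 32.6) [0.48900313 0.21475567 0.11024927]
peg 94 (array([ 489.9, -248.8]), array([13.3, 13.4]), 26.8) [ 0.49042481 -0.24746104  0.07011927]
cap 157 (array([490.7, 218.5]), array([14.7, 14.7]), 63.5) [0.49021918 0.22112042 0.10276984]
block 218 (array([542.6, -98.5]), array([46.6, 50.3]), 89.6) [ 0.5422497  -0.0951885   0.05732005]
[0.19708482 0.59310885 0.23131815] [[-0.949  0.315  0.   ]
 [ 0.315  0.949  0.   ]
 [-0.     0.    -1.   ]]
cam in tool [ 0.06719336  0.00023034 -0.14226849] [[-0.    1.    0.  ]
 [-0.97 -0.   -0.26]
 [-0.26 -0.    0.97]] [407.30857774   0.         319.74373829]
```

Run:
```python
from h import *
print(go([.4895,.2155,.18]))
```

```text
[-396.6 -266.1   51.3]
```

```bash
python3 -m crank '[-397,-266,51,71.6,100,-397,-266,51,71.6,100,-397,-266,51,71.6,100,-397,-266,51,71.6,100,-397,-266,51,71.6,100,-397,-266,51,71.6,100,-397,-266,51,71.6,100,-397,-266,51,71.6,100,-397,-266,51,71.6,100,-397,-266,51,71.6,100]'
python3 - <<'E'
from h import *
print(go([.4895,.2155,.18]))
p,R=Rt();print(R.round(3),status.state()["joint_pos"])
E
```

```text
time: 1.7
tool_pos: [0.4915, 0.2127, 0.1802]
tool_rot: [0.0, 0.708, 0.706, 0.0]
contact_force: [-0.1, 0.6, 0.2]
gripper_width: 0.995
[ 2.8 -2.   0.2]
[[ 0.003  1.     0.001]
 [ 1.    -0.003 -0.   ]
 [-0.     0.001 -1.   ]] [ 2.69786013e-01 -1.25420579e-01  1.87282061e+00 -6.11354414e-04
  1.39381502e+00  2.72949460e-01]
```

Run:
```python
from h import *
im,d=vision.grab_frame("wrist");save("w1",im);P=cloud("wrist",d)
B=box(P,[.45,.17,.1],[.53,.26,.12]);print(len(B),rect(B),B.mean(0),B[:,2].max(),np.median(B[:,2]))
for r in regions_of("wrist","tube_mid")[:2]: print(r["confidence"],r["extent"])
print(Rt()[0],go([.4895,.2155,.18]))
```

```text
669 (array([489.8, 214. ]), array([14.9, 15. ]), 88.0) [0.49010229 0.21488044 0.10827654] 0.11092747240228153 0.10890199106864797
0.6 [316.0, 229.6, 26.3, 46.7]
[0.49160629 0.21250803 0.17988491] [ 3.  -2.1 -0.1]
```

View pics/w1.png

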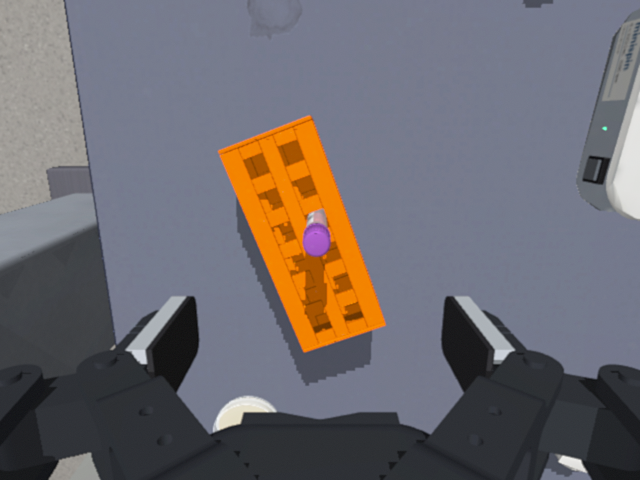

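Wrist view: the purple cap is at (316,239), centred and clear on all sides between the open fingers. I'll descend around it.

```bash
python3 -m crank '[2,-1.5,30,0,60,2,-1.5,60,0,50,2,-1.5,85,0,45,2,-1.5,100,0,45,2,-1.5,100,0,45,2,-1.5,100,0,45,2,-1.5,100,0,45,2,-1.5,100,0,45,2,-1.5,100,0,45,2,-1.5,100,0,45]'
python3 - <<'E'
from h import *
print(go([.490,.2145,.080]))
im,d=vision.grab_frame("wrist");P=cloud("wrist",d)
B=box(P,[.45,.17,.1],[.53,.26,.12]);print(len(B),rect(B),B.mean(0))
E
```

```text
time: 2.8
tool_pos: [0.4888, 0.2176, 0.081]
tool_rot: [0.0, 0.707, 0.707, 0.0]
contact_force: [-0.2, -0.6, -0.8]
gripper_width: 0.453
[-3.1  1.2  1. ]
6194 (array([487.7, 218.1]), array([23.5, 66.1]), 90.0) [0.48782129 0.22126733 0.11046489]
```

```bash
python3 -m crank '[-3,1.2,1,0,45,-3,1.2,1,0,45,-3,1.2,1,0,45,-3,1.2,1,0,0,-3,1.2,1,0,0,-3,1.2,1,0,0,-3,1.2,1,0,0,-3,1.2,1,0,0,-3,1.2,1,0,0,-3,1.2,1,0,0]'
```

```text
time: 3.85
tool_pos: [0.4898, 0.2145, 0.0794]
tool_rot: [0.0, 0.707, 0.707, 0.0]
contact_force: [-0.2, 0.3, 1.5]
gripper_width: 0.163
```

```bash
python3 -m crank '[0,0,-5,0,0,0,0,-20,0,0,0,0,-40,0,0,0,0,-60,0,0,0,0,-65,0,0,0,0,-65,0,0,0,0,-65,0,0,0,0,-65,0,0,0,0,-65,0,0,0,0,-65,0,0]'
python3 - <<'E'
from h import *
print(Rt()[0])
im,d=vision.grab_frame("side");save("s2",cv2.resize(im[180:400,240:460],(600,600),interpolation=cv2.INTER_CUBIC))
for r in regions_of("side","tube_mid")[:2]:
    P=cloud("side",d,r["region"]);print(r["confidence"],r["extent"],P.min(0),P.max(0),np.median(P,0))
im,d=vision.grab_frame("wrist");save("w2",im)
E
```

```text
time: 4.85
tool_pos: [0.4892, 0.2144, 0.1435]
tool_rot: [-0.0, 0.707, 0.707, -0.001]
contact_force: [-0.2, -0.0, 0.3]
gripper_width: 0.164
[0.48919246 0.2143501  0.14345769]
0.58 [319.4, 271.2, 11.6, 48.8] [0.48371377 0.16054995 0.05521321] [0.51402708 0.22588109 0.17476581] [0.48979902 0.22216785 0.13341256]
```

View pics/s2.png

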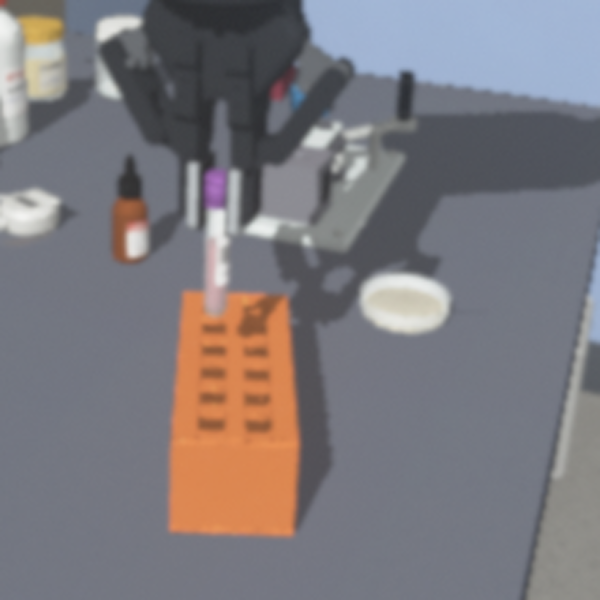

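The side view shows the tube gripped by the cap and hanging upright at (215,240), clear of the rack. I'll transfer it above the well.

```bash
python3 -m crank '[-20,3,0,0,0,-60,10,0,0,0,-105,17,0,0,0,-150,25,0,0,0,-195,32,0,0,0,-240,39,0,0,0,-280,46,0,0,0,-305,50,0,0,0,-314,51,0,0,0,-314,51,0,0,0]'; python3 -m crank '[0,0,0,0,0,0,0,0,0,0,0,0,0,0,0,0,0,0,0,0,0,0,0,0,0,0,0,0,0,0,0,0,0,0,0,0,0,0,0,0,0,0,0,0,0,0,0,0,0,0]'
python3 - <<'E'
from h import *
print(Rt()[0])
a,d=vision.grab_frame("side");P=cloud("side",d)
B=box(P,[.50,-.13,.085],[.58,-.06,.185])
for z in np.arange(.09,.18,.01):
    b=B[abs(B[:,2]-z)<.005]; print(round(z,3),len(b),b.mean(0).round(4) if len(b) else 0,b[:,0].min().round(4) if len(b) else 0,b[:,0].max().round(4) if len(b) else 0)
w,dw=vision.grab_frame("wrist");save("w3",w)
Q=cloud("wrist",dw);b=box(Q,[.49,-.125,.055],[.59,-.06,.061]);print("block",len(b),rect(b))
t,dt=vision.grab_frame("top");save("t3",t)
p=cv2.resize(a[170:330,290:450],(600,600),interpolation=cv2.INTER_CUBIC);save("s3",p)
E
```

```text
time: 6.0
tool_pos: [0.5407, -0.1003, 0.1442]
tool_rot: [-0.0, 0.708, 0.707, 0.0]
contact_force: [-0.7, 0.8, -0.8]
gripper_width: 0.159
time: 7.0
tool_pos: [0.5407, -0.0995, 0.1443]
tool_rot: [-0.0, 0.707, 0.707, -0.0]
contact_force: [-0.4, 0.1, 0.9]
gripper_width: 0.165
[ 0.54073121 -0.09953998  0.14427672]
0.09 4 [ 0.5403 -0.0944  0.0936] 0.5379 0.5432
0.1 25 [ 0.5426 -0.0924  0.0999] 0.5374 0.5483
0.11 29 [ 0.5424 -0.0926  0.1098] 0.5373 0.5497
0.12 26 [ 0.5413 -0.0922  0.1196] 0.5361 0.5468
0.13 29 [ 0.5412 -0.0921  0.1297] 0.5364 0.5475
0.14 31 [ 0.5418 -0.0924  0.1403] 0.5299 0.5503
0.15 79 [ 0.5424 -0.091   0.1505] 0.5238 0.5635
0.16 93 [ 0.5401 -0.0905  0.1601] 0.522 0.5634
0.17 106 [ 0.5406 -0.0913  0.1701] 0.522 0.5625
block 5080 (array([539.5, -99.8]), array([50.3, 44.5]), 0.1)
```

View pics/w3.png

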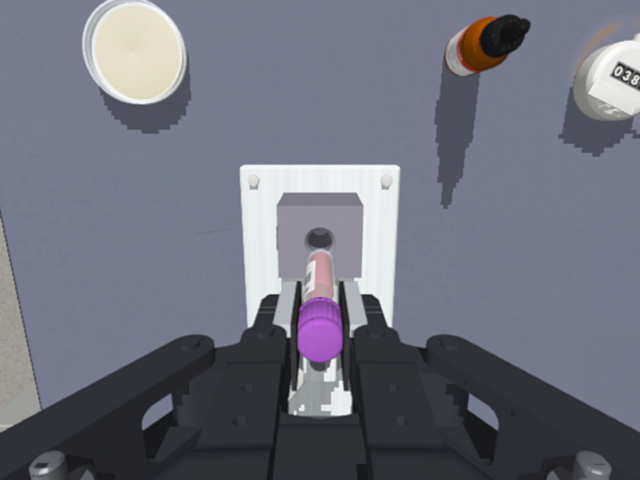

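Run:
```python
from h import *
w,d=vision.grab_frame("wrist")
c=vision.get_calibration("wrist");K=np.array(c["camera_matrix"]);R=np.array(c["R"]);t=np.array(c["t"]);C=-R.T@t
def onz(u,v,z):
    r=np.c_[(u-K[0,2])/K[0,0],(v-K[1,2])/K[1,1],np.ones(len(u))]@R; return C+r*((z-C[2])/r[:,2])[:,None]
g=cv2.cvtColor(w,cv2.COLOR_RGB2GRAY)
m=np.zeros_like(g);m[224:256,300:340]=(g[224:256,300:340]<g[215:222,290:350].mean()*.8)
m[250:,:]=0
n,l,s,ce=cv2.connectedComponentsWithStats(m);i=1+np.argmax(s[1:,4]);print(s[i])
cn=cv2.findContours((l==i).astype(np.uint8),0,1)[0][0][:,0,:].astype(float)
X=onz(cn[:,0],cn[:,1],.058)[:,:2]
print("hole bbox",X.min(0),X.max(0),"circle",cv2.minEnclosingCircle(X.astype(np.float32)))
P=cloud("wrist",d)
b=box(P,[.52,-.12,.085],[.56,-.08,.178])
from scipy.optimize import least_squares
for lo,hi,r in((.092,.12,.0064),(.12,.14,.0064),(.155,.172,.008)):
    q=b[(b[:,2]>lo)&(b[:,2]<hi)]; q=q[abs(q[:,0]-.5405)<r]
    f=least_squares(lambda o:np.hypot(q[:,0]-o[0],q[:,1]-o[1])-r,[.5405,-.1],loss='soft_l1',f_scale=.0005)
    print(lo,len(q),f.x,np.abs(f.fun).mean(),q[:,0].min(),q[:,0].max(),q[:,2].min())
print(g[226:262:2,304:336:2])
```

```text
[305 228  29  22 498]
hole bbox [ 0.53111594 -0.10376612] [ 0.54745747 -0.0910454 ] circle ((0.539286732673645, -0.0982741191983223), 0.008470967411994934)
0.092 384 [ 0.53970483 -0.09780145] 0.00013926201363359796 0.5341119986208012 0.5461017689360228 0.09556639675577362
0.12 482 [ 0.53951155 -0.09770747] 0.0001721916941427133 0.5341669680736881 0.546075591863653 0.12001057037348654
0.155 1145 [ 0.5398429  -0.09801342] 0.001104137430603735 0.5325117389515276 0.5484925562866885 0.15523884188024506
[[146 146 145 145 147 147 147 143 143 145 146 146 147 146 146 145]
 [145 146 146 146 140 118 101  93  92  97 108 133 145 147 146 145]
 [145 146 146 119  86  79  86  90  90  91  91  91 108 137 147 146]
 [146 146 115  81  74  90  94  95  94  94  94  87  90 102 136 147]
 [147 129  87  71  59  65  79  88  89  85  75  63  69  99 114 144]
 [144 103  84  59  59  60  58  60  61  60  60  62  66  86 110 134]
 [133  97  73  57  60  60  61  61  59  61  61  61  65  74 110 122]
 [125 102  70  57  60  61  61  61  62  61  60  61  66  69 110 125]
 [123 106  73  59  59  61  61  60  61  60  60  62  65  69 113 132]
 [130 116  94  79  59  61  61  61  61  60  61  61  68  86 127 137]
 [136 123 115 100  88  69  62  58  57  60  61  74  96 107 140 142]
 [143 132 132 112 112 115 119 112 118 133 117 112 107 133 149 145]
 [145 140 138 137 121 149 178 190 193 191 183 154 138 155 151 146]
 [146 145 140 150 181 185 174 170 171 172 179 194 188 162 149 145]
 [145 144 145 173 178 158 160 166 167 167 161 162 183 184 148 145]
 [146 144 147 173 151 155 163 166 168 168 164 158 150 172 154 144]
 [146 145 162 155 145 156 163 166 169 169 166 160 148 158 158 144]
 [145 145 163 147 162 204 170 168 169 170 166 161 151 142 157 142]]
```

```bash
python3 -m crank '[-1.7,-0.4,10,0,0,-1.7,-0.4,20,0,0,-1.7,-0.4,26,0,0,-1.7,-0.4,26,0,0,-1.7,-0.4,26,0,0,-1.7,-0.4,26,0,0,-1.7,-0.4,26,0,0,-1.7,-0.4,26,0,0,-1.7,-0.4,26,0,0,-1.7,-0.4,26,0,0]'
python3 - <<'E'
from h import *
from scipy.optimize import least_squares
w,d=vision.grab_frame("wrist");save("w4",cv2.resize(w[200:320,240:400],(800,600)))
P=cloud("wrist",d)
b=box(P,[.52,-.12,.068],[.56,-.08,.12]);q=b[(b[:,2]<.1)];q=q[abs(q[:,0]-.54)<.0064]
f=least_squares(lambda o:np.hypot(q[:,0]-o[0],q[:,1]-o[1])-.0064,[.54,-.1],loss='soft_l1',f_scale=.0005);print("tube",len(q),f.x,np.abs(f.fun).mean(),b[:,2].min())
b=box(P,[.50,-.14,.056],[.58,-.06,.060]);print("block",rect(b),b.min(0),b.max(0))
s,ds=vision.grab_frame("side");save("s4",cv2.resize(s[200:260,320:400],(800,600),interpolation=cv2.INTER_CUBIC))
P=cloud("side",ds);b=box(P,[.52,-.12,.068],[.56,-.08,.11]);print("side tube",len(b),b.mean(0),(b[:,0].min()+b[:,0].max())/2)
b=box(P,[.50,-.14,.054],[.58,-.06,.060]);print("block",rect(b))
E
```

```text
time: 8.2
tool_pos: [0.5404, -0.1012, 0.1185]
tool_rot: [0.0, 0.707, 0.707, 0.0]
contact_force: [0.5, 1.0, -0.4]
gripper_width: 0.164
tube 514 [ 0.53931785 -0.09945685] 0.0001640914283363732 0.06816888210189155
block (array([ 539.5, -100. ]), array([44.8, 50.1]), 90.0) [ 0.51439218 -0.12238763  0.05600088] [ 0.56452648 -0.07758772  0.0596442 ]
side tube 110 [ 0.54143712 -0.093785    0.08981419] 0.5422575529700899
block (array([542.8, -96.8]), array([47.5, 50.9]), 88.9)
```

View pics/w4.png

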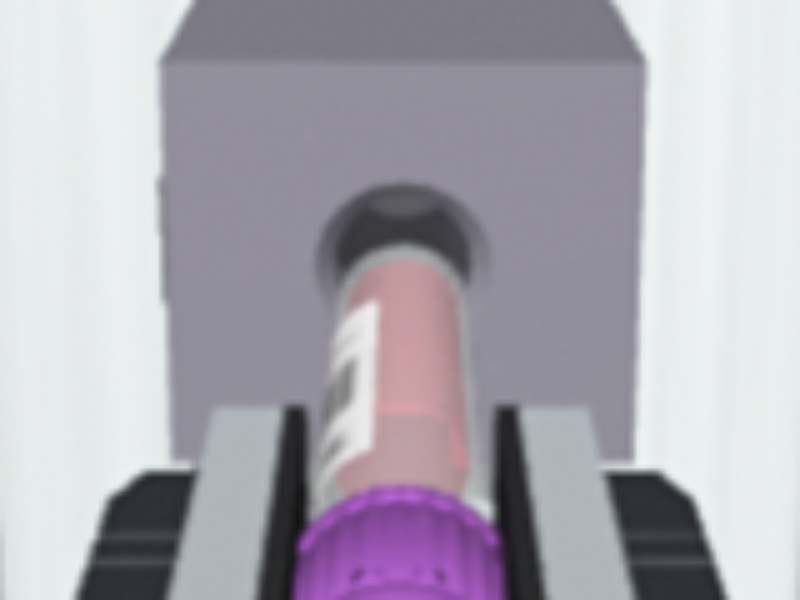

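The tube foot sits centred over the hole (crop, hole at (405,230)) to within about 0.5 mm. I'll start it in and watch the force.

```bash
python3 -m crank '[-0.4,0.2,3,0,0,-0.4,0.2,6,0,0,-0.4,0.2,9,0,0,-0.4,0.2,12,0,0,-0.4,0.2,15,0,0,-0.4,0.2,18,0,0,-0.4,0.2,21,0,0,-0.4,0.2,24,0,0,-0.4,0.2,27,0,0,-0.4,0.2,27,0,0]'
```

```text
time: 9.3
tool_pos: [0.5402, -0.1015, 0.0907]
tool_rot: [-0.0, 0.707, 0.707, -0.0]
contact_force: [0.1, 0.1, -0.7]
gripper_width: 0.166
```

```bash
python3 -m crank '[0,0,4,0,0,0,0,8,0,0,0,0,12,0,0,0,0,16,0,0,0,0,19,0,0,0,0,21,0,0,0,0,23,0,0,0,0,24,0,0,0,0,24.5,0,0,0,0,24.5,0,0]'
python3 - <<'E'
from h import *
print(status.state()["contact_force"],Rt()[0])
s,ds=vision.grab_frame("side");P=cloud("side",ds);
for r in regions_of("side","tube_mid")[:2]:
    q=box(cloud("side",ds,r["region"]),[.5,-.13,.05],[.58,-.06,.13]);print(r["confidence"],r["extent"],q.min(0),q.max(0))
w,d=vision.grab_frame("wrist");q=box(cloud("wrist",d),[.53,-.11,.08],[.55,-.09,.115]);print(len(q),np.percentile(q[:,2],[50,90,99]))
E
```

```text
time: 10.3
tool_pos: [0.5406, -0.1016, 0.0668]
tool_rot: [0.0, 0.707, 0.707, -0.0]
contact_force: [0.4, -0.2, 1.0]
gripper_width: 0.163
[ 0.42954711 -0.18230887  0.99974703] [ 0.54055846 -0.10158595  0.06681996]
0.48 [348.0, 230.2, 0.2, 19.2] [ 0.53870574 -0.09574878  0.06167498] [ 0.54629636 -0.08879736  0.09745036]
4741 [0.09727726 0.1097052  0.1142052 ]
```

```bash
python3 -m crank '[0,0,0.5,0,0,0,0,1,0,0,0,0,1.5,0,0,0,0,2,0,0,0,0,2,0,0,0,0,2,0,0,0,0,2,0,0,0,0,2,0,0,0,0,2,0,0,0,0,2,0,0]'
```

```text
time: 11.45
tool_pos: [0.5414, -0.1019, 0.0664]
tool_rot: [0.001, 0.707, 0.707, 0.0]
contact_force: [-1.7, 0.9, 7.3]
gripper_width: 0.164
```

The force rose to 7 N with no further travel, so the foot is on the bottom. I'll release and rise.

```bash
python3 -m crank '[0,0,0,0,40,0,0,0,0,50,0,0,0,0,50,0,0,0,0,50,0,0,-10,0,50,0,0,-40,0,50,0,0,-75,0,50,0,0,-90,0,50,0,0,-90,0,50,0,0,-90,0,50]'
python3 - <<'E'
from h import *
print(Rt()[0])
w,d=vision.grab_frame("wrist");save("w5",w);q=box(cloud("wrist",d),[.53,-.11,.08],[.55,-.09,.115]);print(len(q),q.mean(0),np.percentile(q[:,2],[50,90,99]))
print(rect(box(cloud("wrist",d),[.44,-.3,.08],[.56,-.2,.095])))
t,d=vision.grab_frame("top");P=cloud("top",d);q=box(P,[.44,-.3,.084],[.56,-.2,.095]);print(len(q),rect(q))
w2=box(P,[.52,-.13,.08],[.56,-.08,.12]);print(np.percentile(w2[:,2],[50,90]) if len(w2) else 0)
s,d=vision.grab_frame("side");P=cloud("side",d);q=box(P,[.52,-.13,.061],[.56,-.07,.13]);print("side",len(q),q.max(0),q.mean(0));save("s5",cv2.resize(s[200:260,320:400],(800,600),interpolation=cv2.INTER_CUBIC))
E
```

```text
time: 12.45
tool_pos: [0.5402, -0.1015, 0.1541]
tool_rot: [-0.0, 0.707, 0.707, -0.0]
contact_force: [0.1, 0.1, -0.7]
gripper_width: 0.504
[ 0.54016243 -0.1014984   0.15409077]
845 [ 0.53934473 -0.09797662  0.09332984] [0.09519755 0.09619663 0.09685529]
(array([0., 0.]), array([0., 0.]), 0.0)
42 (array([ 488.5, -253.7]), array([13.2, 12.4]), 82.9)
0
side 120 [ 0.55142354 -0.08911892  0.09779892] [ 0.54203838 -0.09492242  0.08142973]
```

View pics/w5.png

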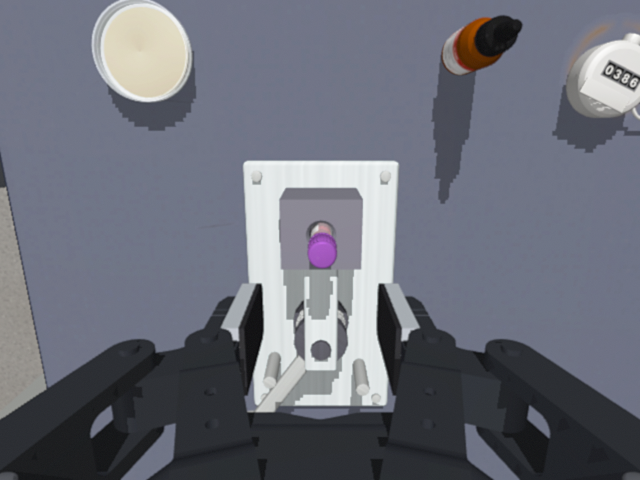

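The wrist view shows the cap at (322,250) on top of the well, with its top at about 97 mm, so the tube is home. Next I'll go above the peg and turn the jaws along its tangent.

```bash
python3 -m crank '[-25,-8,0,8,60,-65,-22,0,16,60,-110,-37,0,24,60,-145,-48,0,32,60,-153.5,-51.5,0,35,60,-153.5,-51.5,0,35,60,-153.5,-51.5,0,35,60,-153.5,-51.5,0,35,60,-153.5,-51.5,0,35,60,-153.5,-51.5,0,35,60]'
python3 - <<'E'
from h import *
from scipy.optimize import least_squares
print(Rt())
w,d=vision.grab_frame("wrist");save("w6",w);P=cloud("wrist",d)
q=box(P,[.46,-.28,.075],[.52,-.225,.095]);print(len(q),q.mean(0),rect(q))
q=q[q[:,2]>.086];print(len(q),q.mean(0),rect(q),"go",go([.489,-.255,.054]))
E
```

```text
time: 13.6
tool_pos: [0.4894, -0.2544, 0.1547]
tool_rot: [-0.0, 0.887, 0.463, -0.0]
contact_force: [0.5, 0.6, -0.7]
gripper_width: 0.6
(array([ 0.48938147, -0.25436271,  0.15471932]), array([[ 5.72001778e-01,  8.20252378e-01, -4.93895736e-05],
       [ 8.20252378e-01, -5.72001773e-01,  9.01225092e-05],
       [ 4.56722788e-05, -9.20621507e-05, -9.99999995e-01]]))
618 [ 0.48860682 -0.25237655  0.08625651] (array([ 488.1, -253.1]), array([13.7, 13.8]), 86.1)
476 [ 0.48797732 -0.25327002  0.08761699] (array([ 487.9, -253.4]), array([13.2, 13.4]), 42.6) go [ -0.6   0.  100.8]
```

View pics/w6.png

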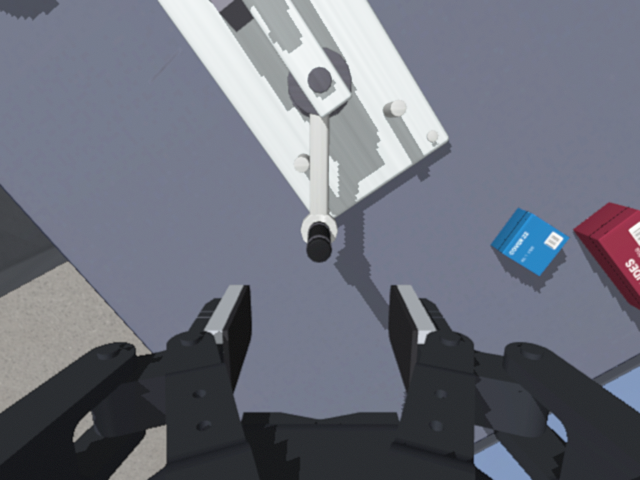

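The peg at (319,241) lies on the jaws' mid-plane with free space on both sides. I'll descend and grip it.

```bash
python3 -m crank '[0,0,30,0,60,0,0,65,0,60,0,0,90,0,60,0,0,100,0,60,0,0,100,0,60,0,0,100,0,0,0,0,100,0,0,0,0,100,0,0,0,0,100,0,0,0,0,100,0,0]'
python3 - <<'E'
from h import *
print(Rt()[0])
E
```

```text
time: 14.65
tool_pos: [0.4896, -0.2555, 0.0569]
tool_rot: [0.001, 0.887, 0.462, 0.0]
contact_force: [-3.0, 1.2, 6.0]
gripper_width: 0.141
[ 0.48963226 -0.25553586  0.05688944]
```

```bash
python3 -m crank '[0.3,7.8,-1,-5,0,1.4,15.6,-2,-10,0,3.1,23.3,-2,-15,0,5.4,30.8,-2,-20,0,8.4,38,-2,-25,0,12.1,45,-2,-30,0,16.3,51.6,-2,-35,0,21.1,57.9,-2,-40,0,26.4,63.6,-2,-45,0,32.2,68.9,-2,-50,0]'
python3 - <<'E'
from h import *
p,R=Rt();r=p-[.5405,-.1815,0];print(p,np.degrees(np.arctan2(r[1],r[0])),np.hypot(r[0],r[1]))
E
```

```text
time: 15.65
tool_pos: [0.5633, -0.2683, 0.057]
tool_rot: [-0.001, 0.608, 0.794, -0.001]
contact_force: [-4.5, -0.3, 0.2]
gripper_width: 0.15
[ 0.56332145 -0.26832496  0.0570292 ] -75.27323635344993 0.08977411489185176
```

```bash
python3 -m crank '[0.1,4.7,0,-3,0,0.5,9.4,0,-6,0,1,13.3,0,-9,0,1.4,15.6,0,-10,0,1.9,18.7,0,-12,0,2.3,20.2,0,-13,0,2.3,20.2,0,-13,0,2.3,20.2,0,-13,0,2.3,20.2,0,-13,0,2.3,20.2,0,-13,0]'
python3 - <<'E'
from h import *
p,R=Rt();r=p-[.5405,-.1815,0];print(p,np.degrees(np.arctan2(r[1],r[0])),np.hypot(r[0],r[1]),status.state()["contact_force"]@R)
E
```

```text
time: 16.65
tool_pos: [0.5794, -0.2625, 0.0569]
tool_rot: [-0.003, 0.516, 0.857, -0.003]
contact_force: [-14.4, -3.3, 4.6]
gripper_width: 0.143
[ 0.57938461 -0.26246053  0.05693103] -64.34544777585927 0.08981436541116355 [  3.79753802 -14.30458436  -4.49805761]
```

The push is 14 N against about 8 N from the spring, so the arm looks to be on the stop. I'll add a small push to confirm, then check all the objects.

```bash
python3 -m crank '[0,1,0,0,0,0,1.5,0,0,0,0,1.5,0,0,0,0,1.5,0,0,0,0,1.5,0,0,0,0,1.5,0,0,0,0,1.5,0,0,0,0,1.5,0,0,0,0,1.5,0,0,0,0,1.5,0,0,0]'
python3 - <<'E'
from h import *
p,R=Rt();r=p-[.5405,-.1815,0];print(p,np.degrees(np.arctan2(r[1],r[0])),np.hypot(r[0],r[1]),status.state()["contact_force"]@R)
t,d=vision.grab_frame("top");s,ds=vision.grab_frame("side")
q=box(cloud("side",ds),[.52,-.13,.061],[.56,-.07,.13]);print("side",len(q),q.max(0))
save("end",np.vstack([cv2.resize(t[170:350,150:470],(533,300)),cv2.resize(s[200:335,260:500],(533,300))]))
E
```

```text
time: 17.65
tool_pos: [0.5795, -0.2624, 0.0569]
tool_rot: [-0.004, 0.516, 0.857, -0.004]
contact_force: [-19.5, -6.5, 6.0]
gripper_width: 0.144
[ 0.57947654 -0.26241368  0.05686503] -64.27964378774828 0.08981199775986164 [  3.42607453 -20.31032927  -5.79829298]
side 121 [ 0.55139889 -0.08883273  0.09808679]
```

View pics/end.png

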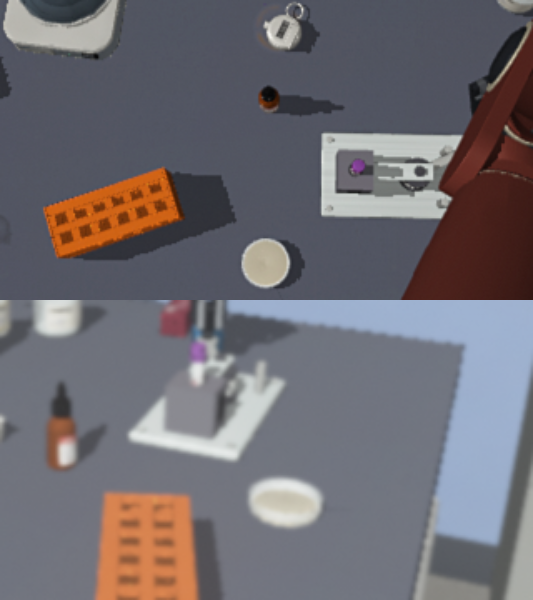

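The extra 1.5 mm moved the arm only 0.1 mm while the force rose by 6 N, so it is on the stop. The picture shows the cap on the well at (358,166) in the top view. The bottle, dish and counter have not moved.

```bash
python3 -c "
from plant import order
print(order.job_done())"
```

```text
the job is handed in; nothing more can be done
None
```

The sample tube is in the well and released, and I handed the job in with the gripper still holding the sprung arm against its end stop. The robot clock read about 17.8 s of the 51 s allowed.

- **Tube:** it stands upright, cap up, with the cap top measured at about 97–98 mm; fully home is 97 mm. The foot met the well bottom at about 7 N before I let go.
- **Sprung arm:** it reads about -64.3° from the stand's x axis, where the stop is nominally -65°; the 0.7° difference is within my pivot estimate. An extra 1.5 mm of push moved it only 0.1 mm while the force rose from 14 to 20 N, so it is on the stop.
- **Other objects:** the bottle, dish and counter look unmoved in the last pictures.

No check failed. The camera readings differed from each other by 2–3 mm, so I used positions relative to one camera for the insertion.

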